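# Load the filling station: frame on the sloped rest, metering roller in its V-posts

## Robot

A 7-joint arm with a two-finger parallel gripper is mounted at the origin on the work surface. World frame = base frame: x ahead of the robot, y to its left, z up, the work surface at z = 0. Lengths are in m, angles in rad, forces in N, time in s.
With the tool pointing down it reaches from about 0.425 to 0.95 m from the base axis. Payload 4.7 kg.
Tool frame: the origin (TCP) lies midway between the tips of the shut fingers; the grasp point (between the pads) lies 19 mm behind it; z points along the fingers, y is the line along which they close (so a half turn about z gives the same grasp; the last joint's range is limited). The gripper opens to 87 mm and grips with 3 to 60 N. Pads are 19 mm wide; open, the fingers measure 117 mm over their backs; the gripper's body (75 mm by 190 mm) begins 51 mm behind the grasp point.
Start: joints at [-1.318, 0.469, -0.049, 1.532, 0.024, 1.141, -0.082], TCP at [0.188, 0.648, 0.191] pointing down, gripper open.
Joint ranges: [-2.59, 2.59], [-0.33, 1.99], [-1.39, 1.29], [0.1, 2.45], [-1.04, 4.18], [0.21, 1.99], [-2.66, 2.66]. Speed limits (rad/s): [2.57, 2.57, 3.14, 3.14, 3.14, 3.14, 3.14].

## Interface

Orientations are given as a unit quaternion [w, x, y, z].
In Python, from workcell import robot gives the robot as it stands. The module is installed in compiled form; this text tells all that it offers. Calls block until the motion is done:
- robot.move_to(position, orientation): joint-space move of the TCP to a pose.
- robot.movel(position, orientation=None, v=0.15): straight line of the TCP; orientation=None keeps the orientation; v is the mean speed in m/s.
- robot.movej(angles): joint-space move.
- robot.command_gripper(opening, newtons=None): finger opening in m; newtons is the grip in N (None keeps the last); returns when the fingers have stopped.
- robot.wait(seconds).
- robot.inverse_kinematics(position, orientation): joint angles nearest the present ones, or None.
- robot.camera(name): name is "side" or "top" or "wrist"; returns a dict with "frame" (400x640x3 uint8, red, green, blue), "range_z" (400x640 float32, m along the optical axis (not along the pixel's ray), 0 where there is no reading), "vfov" (degrees; the focal length in pixels is half the picture's height over the tangent of half this angle, whatever the lens; pixels are square), "cx", "cy" (the principal point, pixels), "rvec" (rotation vector, rad) and "tvec" (3), from world to camera coordinates, as OpenCV has them; the wrist camera has in their place "T_tool_cam" (4x4, takes a point from camera to tool coordinates, whose origin is the TCP and whose axes are the flange's). Camera axes: x right, y down, z forward; pixel columns grow to the right and rows downward; lengths in m; the calibration is good to about 2 mm. A picture is of the moment at which its call begins: read the wrist's pose just before it.
A pose or a line that the arm cannot do raises robot.Unreachable and nothing moves.
- robot.finish_job(): hands the job in; it is judged then, once.
Readings, each from a call of its own:
- robot.read_time(): time.
- robot.read_joint_positions(): joint angles.
- robot.read_qd(): joint speeds.
- robot.read_effort(): joint torques, N m.
- robot.read_position(): TCP position.
- robot.read_ee_rot(): TCP orientation.
- robot.read_wrist_force(): force on the tool from outside, world axes, zero at the start.
- robot.read_moment(): the same for the moment, N m.
- robot.read_gripper_width(): finger opening in m.
- robot.read_grip_force(): force on a finger pad.
Only numpy, scipy, OpenCV 4.12 (cv2) and the standard library are available. Lean on these libraries where they do the work, as an engineer would, in place of code of your own. Each camera call takes 0.05 s, during which the arm holds its last target. There are 200 camera calls.

## Task

Get the filling station ready: set the brown filling frame on the station's narrow sloped rest, lying flat and centred on it with its brass-knob end down against the red stops, and lay the metering roller level in the V-notches of the two posts, orange wheel on the side of the blue drive housing. Put both down gently, without dropping or knocking them, let go of them, and leave all the bottles, tools and other things on the table where they are.

Things in the scene. Friction and masses are not known exactly. Their poses are not given: they have to be found in the camera images.
- station: Filling station, fixed. Aluminium base plate 200 (x) x 180 (y) x 10 mm; origin at the centre of its underside, z up. Sloped rest in front; two steel V-topped posts at x +65, y +75 and -75 mm; blue drive housing 45 x 40 mm, 100 mm high, at x +65, y +115 mm, with a dark wheel on it up to z 125 mm. The roller laid in the Vs passes over the upper end of the seated frame.
- v_drive (a point): Seat in the V of the post nearer the drive housing: axis of a 14 mm journal lying in it (140 mm above the table; station x +65, y +75 mm). The V opens upward at 90 degrees, bottom at 130 mm, tips at 147 mm; post 12 mm thick in the station's y, 47 mm wide in x at the top. The journals lie along the station's y.
- v_free (a point): The same seat in the other post (station x +65, y -75, z 140 mm).
- rest: Sloped rest on the station: grey rib 36 mm wide, 150 mm long, rising 18 degrees to the station's +x, sides free for fingers. Origin on its top face, mid-width, at the foot, level with the faces of the two red stops (8 mm high, at y 10 to 18 mm either side; the knob passes between); x up the slope, z normal to the face; 32 mm above the table. The seated frame's origin is at x 75, y 0, z 0 mm.
- frame: Filling frame, loose: a brown metal plate 150 (x) x 60 (y) x 12 mm thick (solid underside) with orange strips in its window, about 0.25 kg. Origin at the centre of its underside, z up. A brass pull knob stands out of its -x end.
- frame_knob (a point): Centre of the frame's brass knob head (11 mm thick, 10 mm long) at x -92, y 0, z +6 mm in the frame's axes; its 7 mm stem joins it to the plate's end at x -75. The knob ends at x -97.
- roller: Metering roller, loose, about 0.3 kg. Origin mid-length on its axis, x along the axis to the orange wheel. Fluted aluminium drum 30 mm in diameter, x -52 to +52 mm; black hexagonal collars 34 mm across flats at either end of it, to x 58 mm (it lies on them, axis 17 mm above the table); steel journals 14 mm in diameter on to x -104 and +96 mm.
- roller_wheel (a point): Centre of the roller's orange wheel, 26 mm in diameter, 12 mm wide, at x +102 mm on the roller's axis.
- dish: Bystander: low white dish with hex keys, 60 mm in diameter, 14 mm high, near the frame. Origin at the centre of the underside.
- jar: Bystander: small jar with black lid, 42 mm in diameter, 62 mm high, near the frame. Origin at the centre of the underside.
- flask: Bystander: amber bottle, 40 mm in diameter, 105 mm high, near the roller. Origin at the centre of the underside.
- white_bottle: Bystander: white bottle, 60 mm in diameter, 125 mm high. Origin at the centre of the underside.
- cartridge: Bystander: upright orange powder cartridge with yellow cap, 56 mm in diameter, 146 mm high. Origin at the centre of the underside.
- pliers: Bystander: yellow-handled pliers lying flat, 135 mm long along x (jaws to +x), 12 mm high. Origin under the pivot.
- screwdriver: Bystander: red-handled screwdriver lying flat along x, 160 mm long. Origin at its middle, on the table.
- weight: Bystander: small brass weight, 24 mm in diameter, 39 mm high, beside the station. Origin at the centre of the underside.

How it is judged:
At the end, for the whole second after the job is handed in: Frame flat on the rest (4 mm, 0.06 rad), centred within 8 mm, turned under 0.08 rad, within 6 mm of the stops, knob beyond them. Roller in both Vs: within 5 mm in x, 4 mm in height, 12 mm along the axis; aligned to 0.05 rad, level to 0.04, orange wheel on the drive side. Both at rest (x of frame in the frame of rest between 0.072 and 0.081 m and y of frame in the frame of rest between -0.008 and 0.008 m and z of frame in the frame of rest between -0.004 and 0.004 m and angle between the x axis of frame and the x axis of rest, either way round below 0.08 rad and angle between the z axis of frame and the z axis of rest, either way round below 0.06 rad and x of frame_knob in the frame of rest below 0 m and x of roller in the frame of station between 0.06 and 0.07 m and y of roller in the frame of station between -0.012 and 0.012 m and z of roller in the frame of station between 0.136 and 0.144 m and angle between the x axis of roller and the y axis of station, either way round below 0.05 rad and y of roller_wheel in the frame of station above 0.08 m and angle between roller's own x axis and vertical between 1.53 and 1.61 rad and linear speed of each of frame, roller below 0.02 m/s); the robot touches nothing.
It fails at once if the frame was dropped or knocked (moving faster than 0.5 m/s out of the fingers) (contact force between the fingers and frame below 0.05 N and linear speed of frame above 0.5 m/s).
It fails at once if the roller was dropped or knocked (moving faster than 0.5 m/s out of the fingers) (contact force between the fingers and roller below 0.05 N and linear speed of roller above 0.5 m/s).
It fails at once if a bystander (dish, jar, amber bottle, white bottle, cartridge, pliers, screwdriver or weight) was moved by more than 25 mm (distance of any of dish, jar, flask, white_bottle, cartridge, pliers, screwdriver, weight from where it was at the start of the episode above 0.025 m).
It also fails if it takes over 67 s, if anything falls off the work surface, if the arm or the gripper's body presses on something with over 40 N, if the wrist force passes 120 N, or if a joint passes its speed limit or range.

## Working session

There is one attempt and no reset: what is moved stays moved. The work goes in short steps, each a Python script; the robot and the scene stay as the last script left them, time stands still between calls to the robot, and variables do not carry over. Pictures are saved under pics/ and viewed, at most 10 in all, crops included, and the job is handed in when it is done.

```bash
mkdir -p pics
cat > h.py <<'E'
import numpy as np, cv2, pickle
from scipy.spatial.transform import Rotation as R
from workcell import robot
def cam(name):
    if name=="wrist":
        p=np.array(robot.read_position()); q=np.array(robot.read_ee_rot())
    c=robot.camera(name); c=dict(c)
    h,w=c["frame"].shape[:2]
    f=h/2/np.tan(np.radians(c["vfov"])/2); c["f"]=f
    if name=="wrist":
        T=np.eye(4);T[:3,:3]=R.from_quat(q[[1,2,3,0]]).as_matrix();T[:3,3]=p
        c["Twc"]=T@np.array(c["T_tool_cam"])
    else:
        T=np.eye(4);T[:3,:3]=cv2.Rodrigues(np.array(c["rvec"],float))[0];T[:3,3]=np.ravel(c["tvec"])
        c["Twc"]=np.linalg.inv(T)
    return c
def cloud(c):
    z=c["range_z"];v,u=np.mgrid[:z.shape[0],:z.shape[1]]
    P=np.stack([(u-c["cx"])/c["f"]*z,(v-c["cy"])/c["f"]*z,z],-1)
    W=P@c["Twc"][:3,:3].T+c["Twc"][:3,3]
    W[z<=0]=np.nan
    return W
def save(c,n): cv2.imwrite("pics/"+n+".png",c["frame"][...,::-1])
E
python3 - <<'E'
from h import *
for n in ["top","side"]:
    c=cam(n);save(c,n);pickle.dump(c,open(n+".pkl","wb"));print(n,c["Twc"].round(3).tolist(),c["f"],c["cx"],c["cy"])
    W=cloud(c);print(np.isfinite(W[...,0]).mean())
print(robot.read_time(),robot.read_ee_rot())
E
```

```text
top [[-0.006, -0.995, 0.099, 0.467], [-1.0, 0.006, -0.003, 0.003], [0.003, -0.099, -0.995, 1.172], [0.0, 0.0, 0.0, 1.0]] 360.9590009820379 321.44324828829247 198.7165106962927
0.99567578125
side [[0.742, -0.354, 0.57, -0.041], [-0.671, -0.409, 0.619, -0.678], [0.014, -0.841, -0.54, 0.707], [0.0, 0.0, 0.0, 1.0]] 367.70887836988624 318.7181669844369 195.03731548981193
0.9958359375
0.1 [-7.72384996e-05  1.40438144e-01  9.90089063e-01 -8.77527918e-04]
```

View pics/top.png

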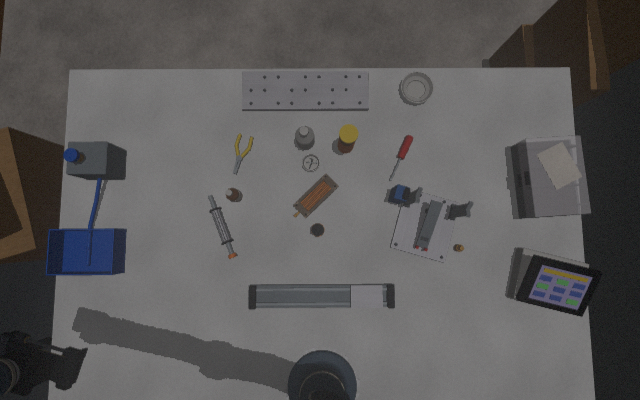

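View pics/side.png

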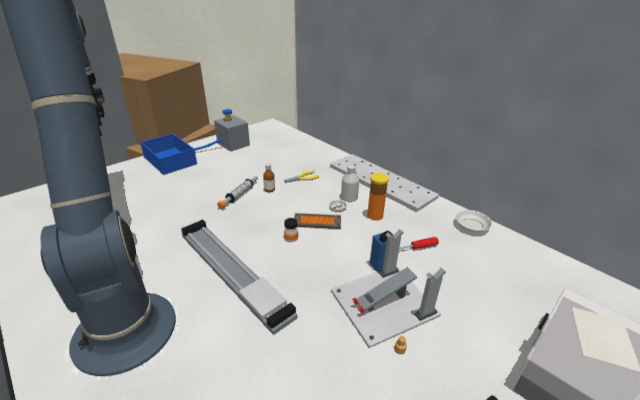

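The top view shows the roller at (221,228) with its orange wheel at (232,254), and the flask beside it at (233,195). The frame is at (315,195) with its knob at (296,215), the dish at (311,163) and the jar at (317,230). The station is around (425,225): red stops at (422,247), drive housing at (400,193), weight at (458,248). The side view agrees. Next I'll move the wrist camera closer for measurements.

Run:
```python
from h import *
W=cloud(pickle.load(open("top.pkl","rb")))
for n,(u,v) in dict(rol=(221,228),wheel=(232,254),rend=(211,197),flask=(233,195),frame=(315,195),knob=(296,214),dish=(311,163),jar=(317,230),st=(425,225),pd=(416,194),pf=(460,210),weight=(458,248),plate=(405,245)).items(): print(n,W[v,u].round(3))
c=robot.camera("wrist");print(np.array(c["T_tool_cam"]).round(3).tolist(),c["vfov"])
def tz(yaw): # tool down, tool y axis at angle yaw
    return None
q=[0,0,1,0]
for p in [(0.62,0.02,.38),(0.6,.3,.38),(0.6,-.3,.38)]:
    for a in (0,np.pi/4,np.pi/2,-np.pi/4):
        k=robot.inverse_kinematics(p,[0,np.sin(a),np.cos(a),0]); print(p,round(a,2),None if k is None else np.round(k,2))
```

```text
rol [0.489 0.316 0.033]
wheel [0.408 0.281 0.027]
rend [0.589 0.353 0.023]
flask [0.589 0.269 0.077]
frame [0.595 0.02  0.01 ]
knob [0.533 0.081 0.015]
dish [0.701 0.033 0.005]
jar [0.481 0.014 0.062]
st [ 0.494 -0.321  0.052]
pd [ 0.583 -0.275  0.129]
pf [ 0.538 -0.416  0.093]
weight [ 0.422 -0.432  0.021]
plate [ 0.432 -0.268  0.003]
[[0.001, -0.968, -0.251, 0.067], [1.0, 0.001, -0.0, 0.001], [0.0, -0.251, 0.968, -0.193], [0.0, 0.0, 0.0, 1.0]] 71.48663811198837
(0.62, 0.02, 0.38) 0 [-0.49  0.3   0.53  1.41 -0.15  1.48  1.61]
(0.62, 0.02, 0.38) 0.79 [-0.6   0.32  0.7   1.41 -0.2   1.48  0.09]
(0.62, 0.02, 0.38) 1.57 [-0.7   0.35  0.86  1.42 -0.26  1.49 -1.43]
(0.62, 0.02, 0.38) -0.79 [ 0.69  0.57 -1.32  1.34  0.55  1.63  2.6 ]
(0.6, 0.3, 0.38) 0 [-0.61  0.37  0.13  1.26 -0.05  1.51  1.08]
(0.6, 0.3, 0.38) 0.79 [-0.79  0.39  0.41  1.27 -0.15  1.51 -0.41]
(0.6, 0.3, 0.38) 1.57 [-0.96  0.42  0.67  1.28 -0.26  1.52 -1.89]
(0.6, 0.3, 0.38) -0.79 [-0.43  0.38 -0.15  1.25  0.06  1.52  2.57]
(0.6, -0.3, 0.38) 0 [-0.29  0.6   1.25  1.3  -0.57  1.62  2.44]
(0.6, -0.3, 0.38) 0.79 [-0.24  0.53  1.09  1.29 -0.47  1.58  0.79]
(0.6, -0.3, 0.38) 1.57 [-0.27  0.57  1.18  1.3  -0.52  1.6  -0.74]
(0.6, -0.3, 0.38) -0.79 [-0.24  0.54  1.11  1.29 -0.48  1.58 -2.34]
```

```bash
cat >> h.py <<'E'
def qd(yaw): # tool down, tool y axis at world angle yaw
    t=(np.pi/2-yaw)/2
    return np.array([0,np.sin(t),np.cos(t),0])
E
python3 - <<'E'
from h import *
def view(p,yaw,n):
    robot.move_to(p,qd(np.radians(yaw)))
    c=cam("wrist");save(c,n);pickle.dump(c,open(n+".pkl","wb"));print(n,robot.read_time(),np.round(robot.read_joint_positions(),2))
view((.50,.31,.27),-69+180-0,"w_rol")
view((.59,.02,.27),45,"w_frame")
view((.50,-.32,.33),73,"w_st")
ims=[cv2.imread(f"pics/{n}.png") for n in("w_rol","w_frame","w_st")]
cv2.imwrite("pics/mont.png",cv2.resize(np.vstack([np.hstack(ims[:2]),np.hstack([ims[2],ims[2]*0])]),(800,500),interpolation=cv2.INTER_AREA))
E
```

```text
w_rol 1.9083 [-0.64  0.27  0.01  1.64 -0.    1.23  1.31]
w_frame 3.1167 [-0.38  0.28  0.34  1.65 -0.1   1.23  0.77]
w_st 4.5083 [ 0.11  0.26  0.49  1.56 -0.12  1.36  1.89]
```

View pics/mont.png

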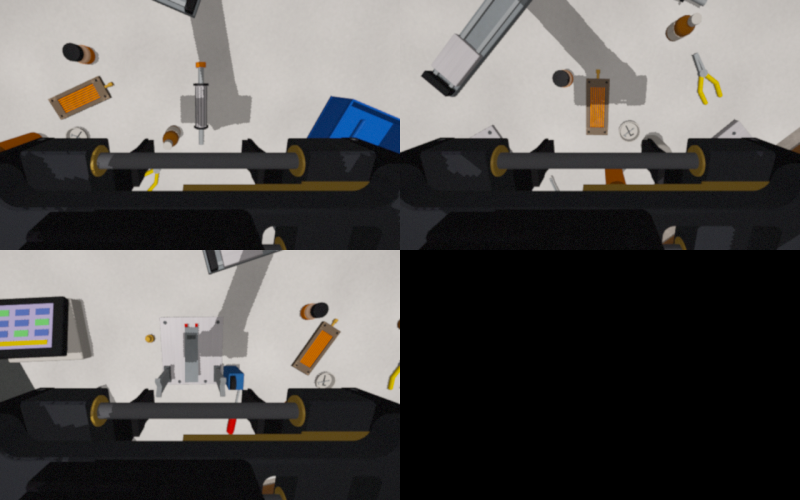

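The montage shows the three wrist views. At (200,95) the roller lies with its orange wheel up; at (598,107) the frame has its knob up at (598,72); at (190,350) the station has its stops up and the blue housing to the right. Next I'll segment these in depth and colour, in both the wrist and top views.

```bash
cat > meas.py <<'E'
from h import *
def hsv(c): return cv2.cvtColor(c["frame"],cv2.COLOR_RGB2HSV)
def near(W,x,y,r): return np.hypot(W[...,0]-x,W[...,1]-y)<r
def rect(P):
    (cx,cy),(w,h),a=cv2.minAreaRect((P[:,:2]*1000).astype(np.float32)); 
    if w<h: w,h,a=h,w,a+90
    return np.round([cx,cy,w,h,(a+90)%180-90],1)
if __name__=="__main__":
  for n in("w_rol","w_frame","w_st","top","side"):
    c=pickle.load(open(n+".pkl","rb"));W=cloud(c);H=hsv(c);z=W[...,2]
    h,s,v=H[...,0],H[...,1],H[...,2]
    print("==",n,"table z",np.nanmedian(z[near(W,.595,.15,.04)]).round(4))
    if n!="w_st":
        m=near(W,.6,.02,.11)&(z>.005)&(z<.022)
        kn=m&(h>15)&(h<32)&(s>110)
        # exclude others: largest component
        k,l,st,ce=cv2.connectedComponentsWithStats(m.astype(np.uint8))
        if k>1:
            i=1+st[1:,4].argmax();P=W[l==i];print("frame",rect(P),"medz",np.median(P[:,2]).round(4),len(P),"knob",W[kn].mean(0).round(4),kn.sum())
    if n!="w_st":
        o=near(W,.41,.28,.06)&(h<15)&(s>150)&(z>.003)
        m=near(W,.5,.315,.13)&(z>.006)&(z<.04)
        k,l,st,ce=cv2.connectedComponentsWithStats(m.astype(np.uint8))
        if k>1:
            i=1+st[1:,4].argmax();P=W[l==i];print("roller",rect(P),"p95z",np.percentile(P[:,2],95).round(4),len(P),"wheel",W[o].mean(0).round(4),np.nanmax(z[o]).round(3),o.sum())
            d=P[:,:2]-P[:,:2].mean(0);u=np.linalg.svd(d,full_matrices=False)[2][0];u*=-np.sign(u[0]);print(" pca",np.degrees(np.arctan2(u[1],u[0])).round(2),P[:,:2].mean(0).round(4),"ext",(d@u).min().round(4),(d@u).max().round(4))
    r=near(W,.44,-.33,.1)&((h<6)|(h>172))&(s>140)&(z>.015)
    print("stops",[W[r&(W[...,1]>y0)&(W[...,1]<=y1)].mean(0).round(4).tolist() for y0,y1 in((-1,np.nanmean(W[r][:,1])),(np.nanmean(W[r][:,1]),1))],r.sum())
    m=near(W,.5,-.33,.15)&(z>.004)&(z<.016);print("plate",rect(W[m]),np.median(W[m][:,2]).round(4))
    m=near(W,.56,-.345,.13)&(z>.127)&(z<.16);print("posts>127:",m.sum())
    P=W[m]
    for s_ in (P[P[:,1]>-.345],P[P[:,1]<=-.345]):
        if len(s_)>3: print("  ",s_.mean(0).round(4),rect(s_),s_[:,2].max().round(4))
    u_=h;b=near(W,.6,-.25,.08)&(h>100)&(h<125)&(s>120);print("blue",W[b].mean(0).round(4),b.sum())
E
python3 meas.py
```

```text
== w_rol table z 0.0001
frame [587.8  26.1 174.   60.4 -45.9] medz 0.0113 3284 knob [0.591  0.0211 0.0097] 1066
roller [497.1 319.8 211.6  38.3  21.7] p95z 0.0333 2052 wheel [0.4025 0.2853 0.0276] 0.031 25
 pca -158.22 [0.4899 0.317 ] ext -0.1136 0.0981
stops [[nan, nan, nan], [nan, nan, nan]] 0
plate [0. 0. 0. 0. 0.] nan
posts>127: 0
blue [nan nan nan] 0
== w_frame table z 0.0001
frame [588.2  26.1 172.3  59.  -45.7] medz 0.0115 2820 knob [0.5955 0.0166 0.01  ] 551meas.py:28: RuntimeWarning: Mean of empty slice
  print("stops",[W[r&(W[...,1]>y0)&(W[...,1]<=y1)].mean(0).round(4).tolist() for y0,y1 in((-1,np.nanmean(W[r][:,1])),(np.nanmean(W[r][:,1]),1))],r.sum())
meas.py:28: RuntimeWarning: Mean of empty slice.
  print("stops",[W[r&(W[...,1]>y0)&(W[...,1]<=y1)].mean(0).round(4).tolist() for y0,y1 in((-1,np.nanmean(W[r][:,1])),(np.nanmean(W[r][:,1]),1))],r.sum())
  ret = um.true_divide(
  return _methods._mean(a, axis=axis, dtype=dtype,
  ret = ret.dtype.type(ret / rcount)
meas.py:34: RuntimeWarning: Mean of empty slice.
  u_=h;b=near(W,.6,-.25,.08)&(h>100)&(h<125)&(s>120);print("blue",W[b].mean(0).round(4),b.sum())
meas.py:25: RuntimeWarning: Mean of empty slice.
  i=1+st[1:,4].argmax();P=W[l==i];print("roller",rect(P),"p95z",np.percentile(P[:,2],95).round(4),len(P),"wheel",W[o].mean(0).round(4),np.nanmax(z[o]).round(3),o.sum())
Traceback (most recent call last):
  File "meas.py", line 25, in <module>
    i=1+st[1:,4].argmax();P=W[l==i];print("roller",rect(P),"p95z",np.percentile(P[:,2],95).round(4),len(P),"wheel",W[o].mean(0).round(4),np.nanmax(z[o]).round(3),o.sum())
                                                                                                                                         ~~~~~~~~~^^^^^^
ValueError: zero-size array to reduction operation fmax which has no identity
```

```bash
sed -i 's/np.nanmax(z\[o\]).round(3),//; s/^    r=near/    if "rol" in n or "w_fr" in n: continue\n    r=near/' meas.py; python3 -W ignore meas.py
python3 - <<'E'
from meas import *
c=pickle.load(open("w_st.pkl","rb"));save(dict(frame=cv2.resize(c["frame"][100:240,230:410],(720,560),interpolation=cv2.INTER_CUBIC)),"st_crop")
E
```

```text
== w_rol table z 0.0001
frame [587.8  26.1 174.   60.4 -45.9] medz 0.0113 3284 knob [0.591  0.0211 0.0097] 1066
roller [497.1 319.8 211.6  38.3  21.7] p95z 0.0333 2052 wheel [0.4025 0.2853 0.0276] 25
 pca -158.22 [0.4899 0.317 ] ext -0.1136 0.0981
== w_frame table z 0.0001
frame [588.2  26.1 172.3  59.  -45.7] medz 0.0115 2820 knob [0.5955 0.0166 0.01  ] 551
roller [592.5 265.1  40.3  18.6 -14.7] p95z 0.0387 280 wheel [nan nan nan] 0
 pca 164.55 [0.5911 0.2608] ext -0.0203 0.02
== w_st table z -0.0
stops [[0.4671, -0.3505, 0.4703], [0.4722, -0.3058, 0.3977]] 387
plate [ 499.3 -326.9  250.3  200.    74.3] 0.0101
posts>127: 564
   [ 0.5805 -0.2801  0.1398] [ 584.7 -266.3   45.4   40.4  -16.3] 0.1488
   [ 0.5389 -0.4228  0.1394] [ 538.6 -423.5   44.9   12.3  -16.2] 0.148
blue [ 0.5802 -0.2425  0.0893] 804
== top table z -0.0006
frame [587.6  27.  172.2  59.9 -45.3] medz 0.0103 747 knob [0.5322 0.0816 0.0104] 8
roller [496.7 320.9 211.8  36.7  22. ] p95z 0.0338 527 wheel [0.4033 0.2815 0.0291] 11
 pca -158.41 [0.4946 0.317 ] ext -0.1093 0.1025
stops [[0.4186, -0.324, 0.0377], [0.4265, -0.2964, 0.0367]] 4
plate [ 501.1 -327.4  290.9  260.3   41.4] 0.0089
posts>127: 168
   [ 0.581  -0.2786  0.1379] [ 580.5 -278.8   45.7   12.8  -16.2] 0.1468
   [ 0.5382 -0.4216  0.1381] [ 538.3 -422.9   46.1   14.1  -16. ] 0.15
blue [ 0.5895 -0.2284  0.0982] 6
== side table z -0.0006
frame [591.4  16.1 148.8  65.5 -45.5] medz 0.0103 584 knob [nan nan nan] 0
roller [495.1 313.8 216.2  37.4  17.8] p95z 0.0324 367 wheel [0.4008 0.2755 0.0212] 38
 pca -159.66 [0.4807 0.3058] ext -0.1246 0.0916
stops [[0.419, -0.3284, 0.0339], [0.4263, -0.3024, 0.0348]] 38
plate [ 493.7 -335.   252.6  220.4   81.6] 0.0098
posts>127: 262
   [ 0.5771 -0.2833  0.1372] [ 577.  -281.8   44.5   15.3  -15.3] 0.1478
   [ 0.5354 -0.427   0.1378] [ 535.  -425.    44.8   14.3  -18.4] 0.1484
blue [ 0.5695 -0.2464  0.061 ] 392
```

View pics/st_crop.png

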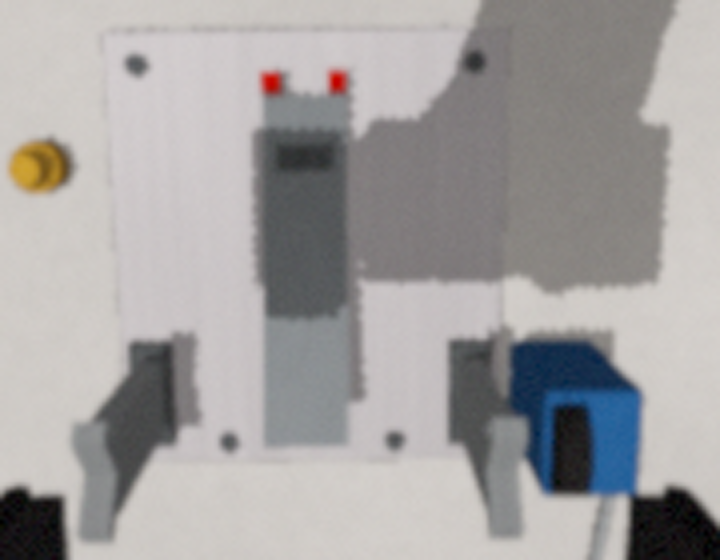

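```bash
python3 -W ignore - <<'E'
from meas import *
yaw=np.radians(-16.3);O=np.array([.4973,-.3331,0]);S=R.from_euler('z',yaw).as_matrix()
for n in("w_st","top","side"):
    c=pickle.load(open(n+".pkl","rb"));W=cloud(c);H=hsv(c);Q=(W-O)@S
    x,y,z=Q[...,0],Q[...,1],Q[...,2];h,s=H[...,0],H[...,1]
    red=((h<6)|(h>172))&(s>120)&(z>.02)&(z<.06)&(abs(y)<.04)&(x<0)&(x>-.12)
    for sg in(1,-1):
        r=red&(y*sg>0);P=Q[r]
        if len(P): print(n,"stop",P.mean(0).round(4),P.min(0).round(4),P.max(0).round(4),len(P))
    pl=(abs(z-.01)<.004)&(abs(x)<.12)&(abs(y)<.085);P=Q[pl];print(" plate x",np.percentile(P[:,0],[.5,99.5]).round(4),"y",np.percentile(P[:,1],[.5,99.5]).round(4))
    rib=(z>.022)&(z<.1)&(abs(y)<.025)&(x>-.075)&(x<.09)&~red;P=Q[rib]
    m=(abs(P[:,1])<.014)&(x[rib]<.06);A=np.c_[P[m][:,0],P[m][:,1],np.ones(m.sum())]
    k=np.linalg.lstsq(A,P[m][:,2],rcond=None)[0];res=P[m][:,2]-A@k;k=np.linalg.lstsq(A[abs(res)<.004],P[m][:,2][abs(res)<.004],rcond=None)[0]
    print(" rib plane",k.round(4),"deg",np.degrees(np.arctan(k[0])).round(2),"x where z=32:",((.032-k[2])/k[0]).round(4),"y ext",np.percentile(P[:,1],[1,50,99]).round(4),"x ext",P[:,0].min().round(4),P[:,0].max().round(4))
    ps=(z>.127)&(z<.15)&(x>.03)&(x<.1)
    for sg in(1,-1):
        P=Q[ps&(abs(y*sg-.075)<.012)];print(" post",sg,rect(P),"zmin at",P[P[:,2].argmin()].round(4))
E
```

```text
w_st stop [-0.0766  0.0136  0.0384] [-0.0798  0.0104  0.0371] [-0.0733  0.0171  0.0403] 18
w_st stop [-0.0766 -0.0141  0.0384] [-0.0801 -0.0165  0.0363] [-0.0735 -0.0114  0.0405] 19
 plate x [-0.0989  0.0987] y [-0.0841  0.0841]
 rib plane [0.3208 0.002  0.0551] deg 17.79 x where z=32: -0.072 y ext [-0.0176 -0.0004  0.017 ] x ext -0.0749 0.0715
 post 1 [65.1 74.5 45.4 12.  -0. ] zmin at [0.0766 0.0685 0.1275]
 post -1 [ 65.1 -75.2  44.9  12.3   0.1] zmin at [ 0.0644 -0.0695  0.1272]
top stop [-0.0776  0.0151  0.0364] [-0.0808  0.0125  0.0348] [-0.0748  0.018   0.0382] 5
top stop [-0.078  -0.0138  0.0363] [-0.0799 -0.0154  0.0344] [-0.076  -0.0119  0.0392] 4
 plate x [-0.0995  0.0982] y [-0.084   0.0843]
 rib plane [ 0.3141 -0.0331  0.0539] deg 17.44 x where z=32: -0.0698 y ext [-0.0177  0.0014  0.0185] x ext -0.0747 0.073
 post 1 [64.6 75.4 45.7 12.8  0.1] zmin at [0.0642 0.0752 0.1271]
 post -1 [ 64.5 -74.7  46.1  14.1   0.3] zmin at [ 0.0479 -0.0696  0.1276]
side stop [-0.077   0.0097  0.0348] [-0.0815  0.0058  0.0276] [-0.0712  0.0146  0.0406] 18
side stop [-0.0768 -0.0174  0.034 ] [-0.082  -0.0211  0.0268] [-0.0699 -0.0049  0.0402] 22
 plate x [-0.1016  0.096 ] y [-0.0844  0.0836]
 rib plane [0.3137 0.0275 0.0551] deg 17.42 x where z=32: -0.0736 y ext [-0.0215 -0.0063  0.0153] x ext -0.0743 0.0707
 post 1 [62.1 71.6 44.5 15.3  1. ] zmin at [0.0468 0.072  0.1272]
 post -1 [ 61.9 -77.6  44.8  14.3  -2.1] zmin at [ 0.0774 -0.0835  0.1271]
```

```bash
cat >> h.py <<'E'
YAW=np.radians(-16.3);S=R.from_euler('z',YAW).as_matrix();SO=np.array([.4973,-.3331,0])
RR=S@R.from_euler('y',-18,degrees=True).as_matrix(); RO=SO+S@[-.0715,0,.032]
D=np.diag([-1.,1,-1])
def quat(M): q=R.from_matrix(M).as_quat(); return q[[3,0,1,2]]
def F(): return np.array(robot.read_wrist_force())
def st(*a): print(*a,"t",round(robot.read_time(),2),"F",F().round(1),"w",round(robot.read_gripper_width(),4),"j",np.round(robot.read_joint_positions(),2))
E
python3 - <<'E'
from h import *
yf=np.radians(-45.7);RF=R.from_euler('z',yf).as_matrix();OF=np.array([.5958,.0183,0])
g=np.array([-.005,0,.003]); q=quat(RF@D)
qp=quat(RR@D)
print(robot.inverse_kinematics(RO+RR@(np.array([.083,0,.06])+g),qp))
robot.command_gripper(.087,40)
robot.move_to(OF+RF@(g+[0,0,.10]),q)
robot.movel(OF+RF@g,q,v=.12)
st("down")
robot.command_gripper(.04,40); robot.wait(.1)
st("gripped",robot.read_grip_force())
robot.movel(OF+RF@(g+[0,0,.22]),q,v=.2)
st("lift",robot.read_grip_force())
robot.move_to(RO+RR@(np.array([.083,0,.10])+g),qp)
c=cam("wrist");save(c,"held");pickle.dump(c,open("held.pkl","wb"));save(cam("side"),"held_side")
st("above")
a,b=cv2.imread("pics/held.png"),cv2.imread("pics/held_side.png")
cv2.imwrite("pics/held2.png",np.hstack([a[60:360,120:520],b[150:350,290:490].repeat(2,0).repeat(2,1)[:300,:400]]))
E
```

```text
[ 0.23305286  0.27899549  0.41327991  2.09686043 -0.43028141  0.52698971
  2.24716561]
down t 7.26 F [-0.3 -0.9  0.5] w 0.0872 j [-0.34  0.57  0.31  1.9  -0.26  0.7   0.9 ]
gripped 0.0 t 8.38 F [ 0.3 -0.6 -0.3] w 0.0405 j [-0.34  0.57  0.31  1.91 -0.26  0.7   0.9 ]
lift 0.0 t 9.63 F [ 0.4 -0.1 -0.2] w 0.0393 j [-0.41  0.32  0.39  1.72 -0.13  1.13  0.79]
above t 11.13 F [ 0.2 -0.2  0.7] w 0.04 j [ 0.05  0.22  0.62  2.09 -0.42  0.61  2.24]
```

View pics/held2.png

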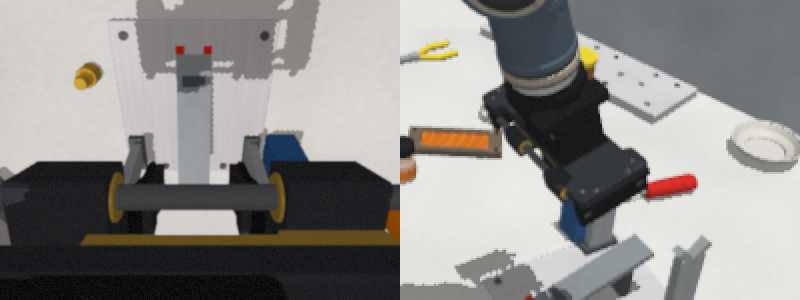

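The grasp missed: the side view shows the frame still on the table at about (455,140), and the closed gripper is empty. I'll check how far the fingertips really reach at different openings.

```bash
python3 -W ignore - <<'E'
from h import *
for w in(.03,.062,.085):
    robot.command_gripper(w); p=np.array(robot.read_position());q=np.array(robot.read_ee_rot());c=cam("wrist")
    T=R.from_quat(q[[1,2,3,0]]).as_matrix();Q=(cloud(c)-p)@T
    for sg in(1,-1):
        m=(abs(Q[...,0])<.04)&(Q[...,1]*sg>0)&(abs(Q[...,1])<.08)&(Q[...,2]<.02)&(Q[...,2]>-.12)
        P=Q[m]; t=P[P[:,2]>P[:,2].max()-.006]; print(w,sg,len(P),"zmax",P[:,2].max().round(4),"tip mean",t.mean(0).round(4),"y",t[:,1].min().round(4),t[:,1].max().round(4))
save(c,"grip_open"); st("")
robot.command_gripper(.087)
c=cam("side");W=cloud(c);m=(np.hypot(W[...,0]-.6,W[...,1]-.02)<.11)&(W[...,2]>.005)&(W[...,2]<.022)
from meas import rect
k,l,s,_=cv2.connectedComponentsWithStats(m.astype(np.uint8));i=1+s[1:,4].argmax();print(rect(W[l==i]))
E
```

```text
0.03 1 8945 zmax -0.0307 tip mean [ 0.0075  0.0197 -0.0337] y 0.0164 0.0255
0.03 -1 10129 zmax -0.0308 tip mean [ 0.0075 -0.0166 -0.0337] y -0.0223 -0.0135
0.062 1 9067 zmax -0.0302 tip mean [ 0.0065  0.0351 -0.0336] y 0.0322 0.0411
0.062 -1 10634 zmax -0.0307 tip mean [ 0.0067 -0.0321 -0.0338] y -0.038 -0.0292
0.085 1 9930 zmax -0.0296 tip mean [ 0.006   0.0462 -0.033 ] y 0.0438 0.0528
0.085 -1 9470 zmax -0.0304 tip mean [ 0.0062 -0.0433 -0.0337] y -0.0497 -0.0406
 t 13.36 F [-0.8 -0.2  0.2] w 0.0844 j [ 0.05  0.22  0.62  2.09 -0.42  0.61  2.24]
[590.8  15.6 148.8  65.3 -45.9]
```

Run:
```python
import cv2
a=cv2.imread("pics/grip_open.png");cv2.imwrite("pics/go.png",cv2.resize(a[140:300,180:460],(784,448),interpolation=cv2.INTER_CUBIC))
```

```text
(no output)
```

View pics/go.png

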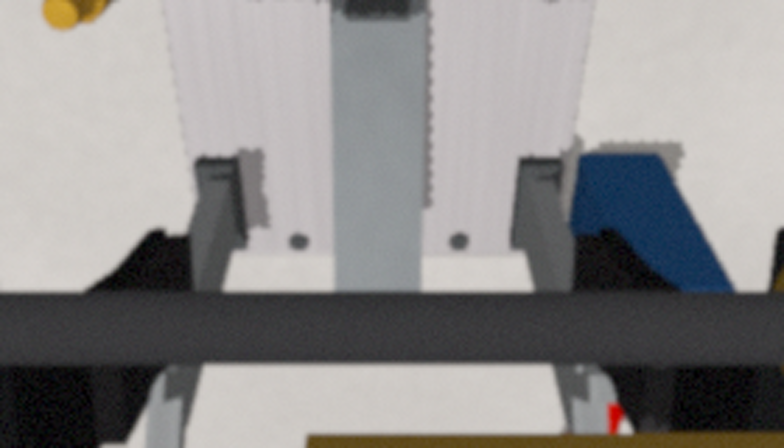

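The view confirms it: the black finger ends at about (140,235) and (620,235) stop short. Both depth and image geometry put the real tips about 30 mm behind the reported TCP. I'll offset for that and go down guarded by force.

Run:
```python
from h import *
yf=np.radians(-45.7);RF=R.from_euler('z',yf).as_matrix();OF=np.array([.5958,.0183,0])
q=quat(RF@D);qp=quat(RR@D)
g=np.array([-.005,0,0.]); at=lambda z:OF+RF@(g+[0,0,z])
robot.move_to(at(.06),q)
robot.movel(at(-.012),q,v=.12); f0=F(); z=-.012
while z>-.0265:
    z-=.003; robot.movel(at(z),q,v=.04)
    if np.linalg.norm(F()-f0)>5: print("contact",z); break
st("down",z,robot.read_position())
robot.command_gripper(.04,40); robot.wait(.1)
st("gripped",robot.read_grip_force())
if robot.read_gripper_width()>.055:
    robot.movel(at(.12),q,v=.15)
    st("lift",robot.read_grip_force())
print(z); open("gz","w").write(str(z))
```

```text
down -0.026999999999999996 [ 0.59209692  0.02188564 -0.02722734] t 17.13 F [0.7 0.6 0.2] w 0.0871 j [-0.48  0.66  0.52  1.93 -0.5   0.69  1.11]
gripped 39.998230934143066 t 17.83 F [-1.5 -0.4  1. ] w 0.0598 j [-0.48  0.66  0.52  1.93 -0.5   0.69  1.11]
lift 39.996803998947144 t 18.97 F [ 0.  -0.1 -2.8] w 0.0595 j [-0.59  0.47  0.65  1.84 -0.34  0.95  0.99]
-0.026999999999999996
```

```bash
python3 -W ignore - <<'E'
from h import *
z0=float(open("gz").read()); g=np.array([-.005,0,z0]); qp=quat(RR@D)
P=lambda x,z:RO+RR@(np.array([x,0,z])+g)
st("")
robot.move_to(P(.084,.13),qp)
c=cam("wrist");save(c,"held_b"); p=np.array(robot.read_position());q=np.array(robot.read_ee_rot())
T=R.from_quat(q[[1,2,3,0]]).as_matrix();Q=(cloud(c)-p)@T  # tool frame; frame = D
Fm=Q@D.T+g  # frame coords
H=cv2.cvtColor(c["frame"],cv2.COLOR_RGB2HSV)
m=(abs(Fm[...,2]-.010)<.01)&(abs(Fm[...,1])<.028)&(Fm[...,0]>-.072)&(Fm[...,0]<-.02)
X=Fm[m];A=np.c_[X[:,:2],np.ones(len(X))];print("top plane in frame coords",np.linalg.lstsq(A,X[:,2],rcond=None)[0].round(4),len(X))
m=(abs(Fm[...,2]-.008)<.012)&(abs(Fm[...,1])<.06)&(abs(Fm[...,0])<.13)
X=Fm[m];print("minx",np.percentile(X[:,0],.3).round(4)); e=X[(X[:,0]<-.03)&(X[:,0]>-.07)]
for lo in(-.07,-.05): s=X[(X[:,0]>lo)&(X[:,0]<lo+.012)];print("y ext",lo,s[:,1].min().round(4),s[:,1].max().round(4))
st("above")
E
```

```text
t 18.97 F [ 0.  -0.1 -2.8] w 0.0595 j [-0.59  0.47  0.65  1.84 -0.34  0.95  0.99]
top plane in frame coords [-0.0854 -0.0074  0.006 ] 8980
minx -0.0959
y ext -0.07 -0.0286 0.0316
y ext -0.05 -0.0286 0.0314
above t 20.4 F [ 0.3  1.5 -1.7] w 0.0598 j [-0.1   0.25  0.81  2.1  -0.51  0.64  2.34]
```

View pics/held_b.png

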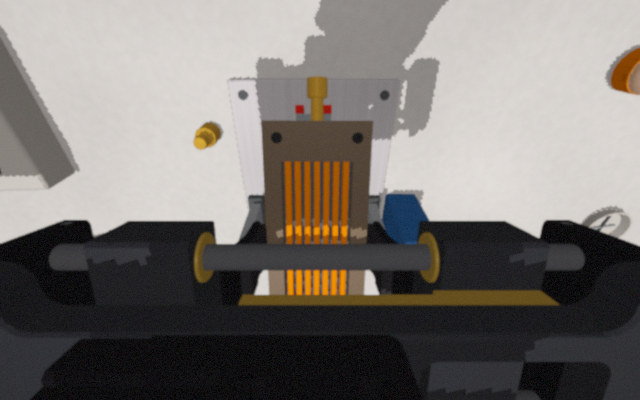

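The frame is held square, knob up at (317,90). I'll check its pitch more carefully using only the rails.

```bash
python3 -W ignore - <<'E'
from h import *
z0=float(open("gz").read()); g=np.array([-.005,0,z0])
c=cam("wrist"); p=np.array(robot.read_position());q=np.array(robot.read_ee_rot())
print("orient err",(R.from_quat(q[[1,2,3,0]]).inv()*R.from_matrix(RR@D)).magnitude())
T=R.from_quat(q[[1,2,3,0]]).as_matrix();Fm=((cloud(c)-p)@T)@D.T+g
for nm,v in (("rails",(slice(140,215),np.r_[268:280,356:368])),("end",(slice(126,133),slice(282,350)))):
    X=Fm[v[0]][:,v[1]].reshape(-1,3);X=X[abs(X[:,2]-.012)<.015]
    A=np.c_[X[:,0],X[:,1],np.ones(len(X))];k=np.linalg.lstsq(A,X[:,2],rcond=None)[0]
    print(nm,k.round(4),X.mean(0).round(4),X[:,0].min().round(3),X[:,0].max().round(3),"res",(X[:,2]-A@k).std().round(4))
E
```

```text
orient err 0.0024921310333121814
rails [-0.004   0.0026  0.0116] [-0.0441  0.0021  0.0118] -0.065 -0.022 res 0.0006
end [-0.0306 -0.0056  0.0096] [-0.0705  0.0009  0.0117] -0.072 -0.069 res 0.0007
```

```bash
python3 -W ignore - <<'E'
from h import *
z0=float(open("gz").read()); g=np.array([-.005,-.0012,z0]); qp=quat(RR@D)
P=lambda x,z:RO+RR@(np.array([x,0,z])+g)
robot.movel(P(.083,.012),qp,v=.1); robot.wait(.1)
f0=np.mean([F() for _ in range(3)],0); z=.012
d=lambda: RR.T@(F()-f0)
while z>-.004:
    z-=.001; robot.movel(P(.083,z),qp,v=.03)
    if d()[2]>5: break
print("normal contact z",z,d().round(1))
z+=.0005; x=.083
while x>.0725:
    x-=.001; robot.movel(P(x,z),qp,v=.03)
    if d()[0]>6: break
print("slide end x",x,d().round(1))
if x>.0735: x+=.0005; robot.movel(P(x,z),qp,v=.03)
st("placed")
c=cam("side");save(c,"seat_side")
robot.command_gripper(.087,40); st("open")
robot.wait(.2)
robot.movel(P(x,.09),qp,v=.2)
c=cam("wrist");save(c,"seated");W=(cloud(c)-RO)@RR
for lo in(.01,.03,.05):
    s=W[(W[...,0]>lo)&(W[...,0]<lo+.012)&(abs(W[...,2]-.01)<.006)&(abs(W[...,1])<.05)];print("y ext",s[:,1].min().round(4),s[:,1].max().round(4),s[:,2].mean().round(4))
X=W[(abs(W[...,2]-.012)<.004)&(abs(W[...,1])>.019)&(abs(W[...,1])<.028)&(W[...,0]>-.01)&(W[...,0]<.08)];A=np.c_[X[:,:2],np.ones(len(X))];print("plane",np.linalg.lstsq(A,X[:,2],rcond=None)[0].round(4),"end x",np.percentile(X[:,0],.5).round(4))
k=W[(abs(W[...,1])<.008)&(W[...,0]<-.005)&(abs(W[...,2]-.006)<.008)];print("knob x",k[:,0].min().round(4))
st("")
E
```

```text
normal contact z 0.0009999999999999966 [-1.3  1.9  9.5]
slide end x 0.073 [6.7 1.1 4.6]
placed t 27.13 F [ 5.3 -0.7  4.3] w 0.0593 j [ 0.2   0.46  0.47  2.12 -0.83  0.41  2.62]
open t 27.96 F [-0.4 -1.   0.1] w 0.0869 j [ 0.2   0.47  0.47  2.13 -0.83  0.41  2.62]
y ext -0.03 0.0298 0.015
y ext -0.0301 0.0296 0.0117
y ext -0.0299 0.0294 0.0112
plane [-0.0222  0.0005  0.0153] end x 0.0004
knob x -0.0975
 t 28.8 F [ 1.1 -0.   0.1] w 0.0872 j [ 0.03  0.3   0.67  2.13 -0.6   0.55  2.42]
```

View pics/seated.png

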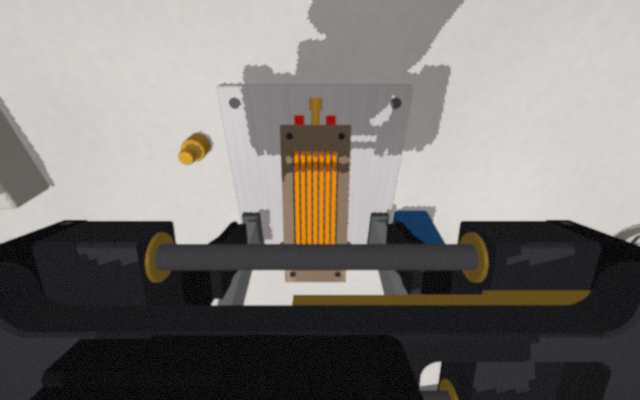

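Frame is seated between the stops, knob beyond at (315,105). I'll check its pitch with binned rail heights.

```bash
python3 -W ignore - <<'E'
from h import *
for n in("wrist","side"):
    c=cam(n);W=(cloud(c)-RO)@RR
    for lo in np.arange(0,.15,.015):
        m=(W[...,0]>lo)&(W[...,0]<lo+.015)&(abs(W[...,2]-.01)<.02)
        for a,b in((-.029,-.02),(.02,.029)):
            s=W[m&(W[...,1]>a)&(W[...,1]<b)][:,2]
            print(f"{np.median(s):.4f}/{len(s)}" if len(s) else "-",end=" ")
        print(end="| ")
    print()
E
```

```text
0.0155/197 0.0155/194 | 0.0150/183 0.0150/190 | 0.0146/186 0.0146/181 | 0.0142/172 0.0144/164 | 0.0139/172 0.0140/160 | 0.0135/159 0.0135/152 | 0.0130/157 0.0132/149 | 0.0127/25 0.0127/24 | - - | 0.0121/114 0.0121/111 | 
0.0155/22 0.0150/16 | 0.0150/21 0.0150/18 | 0.0143/18 0.0150/17 | 0.0144/19 0.0141/18 | 0.0140/17 0.0152/11 | 0.0133/19 - | 0.0137/24 - | 0.0128/17 - | 0.0123/19 - | 0.0122/19 - |
```

```bash
python3 -W ignore - <<'E'
from h import *
for n in("w_st","top"):
    c=pickle.load(open(n+".pkl","rb"));W=(cloud(c)-RO)@RR
    for lo in np.arange(-.005,.15,.01):
        m=(W[...,0]>lo)&(W[...,0]<lo+.01)&(abs(W[...,2])<.015)&(abs(W[...,1])<.012);s=W[m][:,2]
        print(f"{lo:.3f}:{np.median(s)*1000:.1f}({s.max()*1000:.1f})",end=" ")
    print()
E
```

```text
-0.005:-0.1(8.4) 0.005:-0.0(1.7) 0.015:0.3(4.0) 0.025:1.0(3.7) 0.035:-0.4(1.8) 0.045:-0.3(2.1) 0.055:-0.3(2.2) 0.065:-0.3(1.3) 0.075:-0.3(1.5) 0.085:-0.3(1.7) 0.095:-0.2(1.1) 0.105:-0.2(2.4) 0.115:-0.2(2.5) 0.125:-0.3(1.9) 0.135:-0.4(2.1) 0.145:-0.0(2.2) 
-0.005:0.8(5.8) 0.005:-1.1(3.9) 0.015:0.2(4.7) 0.025:-1.1(4.6) 0.035:-1.2(1.3) 0.045:-1.3(2.7) 0.055:-1.5(2.3) 0.065:-1.4(2.8) 0.075:-1.1(2.2) 0.085:-1.9(2.7) 0.095:-1.1(1.6) 0.105:-0.9(2.6) 0.115:-1.0(2.7) 0.125:-1.5(1.4) 0.135:-0.9(4.3) 0.145:-2.3(0.7)
```

The rib carries a low raised pad, about 3 mm, at x 20–30 mm. That explains the 0.025 rad tilt, which is within tolerance, so the frame is seated. On to the roller.

```bash
cat > rol.py <<'E'
from h import *
M=np.diag([1.,-1,-1]); GX=.010; GZ=-.042
RP=R.from_euler('z',-158.2,degrees=True).as_matrix(); OP=np.array([.499,.3205,.017])
RV=S@R.from_euler('z',90,degrees=True).as_matrix(); OV=SO+S@[.065,0,.140]
qP=quat(RP@M); qV=quat(RV@M)
at=lambda z:OP+RP@[GX,0,GZ+z]
E
python3 -W ignore - <<'E'
from rol import *
robot.movel(np.array(robot.read_position())+[0,0,.1],None,v=.25)
robot.command_gripper(.06,40)
robot.move_to(at(.14),qP)
st("above")
robot.movel(at(.015),qP,v=.15); f0=F(); z=.015
while z>0.0005:
    z-=.003; robot.movel(at(z),qP,v=.04)
    if np.linalg.norm(F()-f0)>5: print("contact"); break
st("down",z)
robot.command_gripper(.02,40); robot.wait(.1)
st("grip",robot.read_grip_force())
if robot.read_gripper_width()>.025:
    robot.movel(at(.16),qP,v=.15)
    p=np.array(robot.read_position());q=np.array(robot.read_ee_rot());c=cam("wrist");save(c,"rheld")
    T=R.from_quat(q[[1,2,3,0]]).as_matrix();Q=((cloud(c)-p)@T)@M.T+[GX,0,GZ]
    m=(abs(Q[...,1])<.022)&(abs(Q[...,2])<.022)&(Q[...,0]>.04)&(Q[...,0]<.13);X=Q[m]
    print("tip x (exp .108)",np.percentile(X[:,0],99.5).round(4))
    for a,b,r in((.062,.09,.007),(.098,.107,.013)):
        s=X[(X[:,0]>a)&(X[:,0]<b)]; print("y mid",((s[:,1].min()+s[:,1].max())/2).round(4),"axis z",(np.percentile(s[:,2],97)-r).round(4),len(s))
    st("lift",robot.read_grip_force())
E
```

```text
above t 32.52 F [ 0.8 -0.2  0.8] w 0.06 j [-1.07  0.44  0.57  1.86 -0.29  0.92  1.58]
down 8.673617379884035e-19 t 34.75 F [ 0.1 -0.2  0.5] w 0.0604 j [-0.98  0.63  0.45  1.95 -0.43  0.66  1.69]
grip 39.999513030052185 t 35.49 F [ 0.1 -0.9  0.5] w 0.0292 j [-0.98  0.63  0.45  1.95 -0.43  0.66  1.69]
tip x (exp .108) 0.1077
y mid -0.0009 axis z 0.0008 1511
y mid -0.0009 axis z 0.0005 1076
lift 39.99844014644623 t 36.76 F [-0.2  0.7 -2.6] w 0.0291 j [-1.09  0.42  0.58  1.85 -0.27  0.96  1.56]
```

View pics/rheld.png

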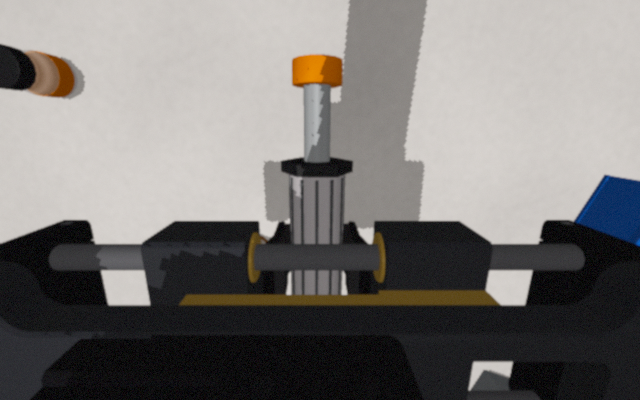

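The roller is held straight and level, with the wheel at (317,70). Placing it now.

```bash
python3 -W ignore - <<'E'
from rol import *
V=lambda z:OV+RV@[GX,.0009,GZ+z]
robot.movel(np.array(robot.read_position())+[0,0,.08],None,v=.2)
robot.move_to(V(.11),qV); st("above")
robot.movel(V(.02),qV,v=.12); robot.wait(.1); f0=np.mean([F() for _ in range(3)],0); z=.02
while z>-.005:
    z-=.0015 if z>.005 else .0007; robot.movel(V(z),qV,v=.03)
    if (F()-f0)[2]>4: break
print("contact z",z,(F()-f0).round(1)); st("")
robot.command_gripper(.045,40); st("open"); robot.wait(.2)
robot.movel(V(z+.10),qV,v=.12)
robot.wait(.2); st("up")
for n in("wrist","side","top"):
    c=cam(n);Q=(cloud(c)-OV)@RV
    m=(abs(Q[...,1])<.025)&(abs(Q[...,2])<.03)&(abs(Q[...,0])<.12)
    for a,b,r in((-.101,-.084,.007),(.084,.095,.007),(.097,.107,.013),(-.05,.05,.015)):
        s=Q[m&(Q[...,0]>a)&(Q[...,0]<b)]; s=s[s[:,2]>-r]
        if len(s)>4: print(n,a,"y mid",((s[:,1].min()+s[:,1].max())/2).round(4),"axis z",(np.percentile(s[:,2],96)-r).round(4),len(s))
    H=cv2.cvtColor(c["frame"],cv2.COLOR_RGB2HSV);o=m&(H[...,0]<15)&(H[...,1]>150)&(Q[...,2]>-.013);print("orange x",Q[o][:,0].min().round(4) if o.any() else None,Q[o][:,0].max().round(4) if o.any() else None)
    W=(cloud(c)-RO)@RR
    for lo in(.0,.03,.06):
        s=W[(W[...,0]>lo)&(W[...,0]<lo+.015)&(abs(W[...,2]-.013)<.006)&(abs(W[...,1])<.035)]
        if len(s)>20: print("  frame y",s[:,1].min().round(4),s[:,1].max().round(4),np.median(s[:,2]).round(4))
    if n=="side": save(dict(frame=cv2.resize(c["frame"][150:390,270:590],(800,600),interpolation=cv2.INTER_CUBIC)),"end")
E
```

```text
above t 39.66 F [ 0.5  0.1 -2.8] w 0.029 j [-0.21  0.64  1.11  1.6  -0.6   1.28  0.72]
contact z -0.0006999999999999993 [-1.7  2.8  8.1]
 t 44.91 F [-1.6  2.6  4.6] w 0.029 j [-0.16  0.74  1.02  1.71 -0.7   1.1   0.79]
open t 45.52 F [ 0.4 -0.6  0.3] w 0.0447 j [-0.16  0.74  1.02  1.71 -0.7   1.1   0.79]
up t 46.91 F [ 0.2 -0.4 -0.3] w 0.0452 j [-0.21  0.65  1.1   1.62 -0.61  1.26  0.72]
wrist -0.101 y mid 0.0002 axis z -0.0033 6
wrist 0.084 y mid -0.0002 axis z 0.0006 223
wrist 0.097 y mid -0.0001 axis z 0.0002 384
wrist -0.05 y mid -0.0002 axis z 0.0006 2743
orange x 0.0986 0.1104
  frame y -0.0312 0.0294 0.0153
  frame y -0.0308 0.0293 0.0128
  frame y -0.0309 0.0293 0.0121
side -0.101 y mid 0.0029 axis z 0.0008 52
side 0.084 y mid 0.0043 axis z 0.0004 23
side 0.097 y mid 0.0021 axis z -0.0002 53
side -0.05 y mid 0.0031 axis z 0.0006 485
orange x 0.0935 0.1094
  frame y -0.0334 0.0293 0.0155
  frame y -0.0336 0.028 0.0132
  frame y -0.0337 0.0267 0.0124
top 0.084 y mid 0.0004 axis z 0.0014 19
top 0.097 y mid 0.0013 axis z 0.001 23
top -0.05 y mid 0.0007 axis z 0.0006 168
orange x 0.1043 0.1098
```

View pics/end.png

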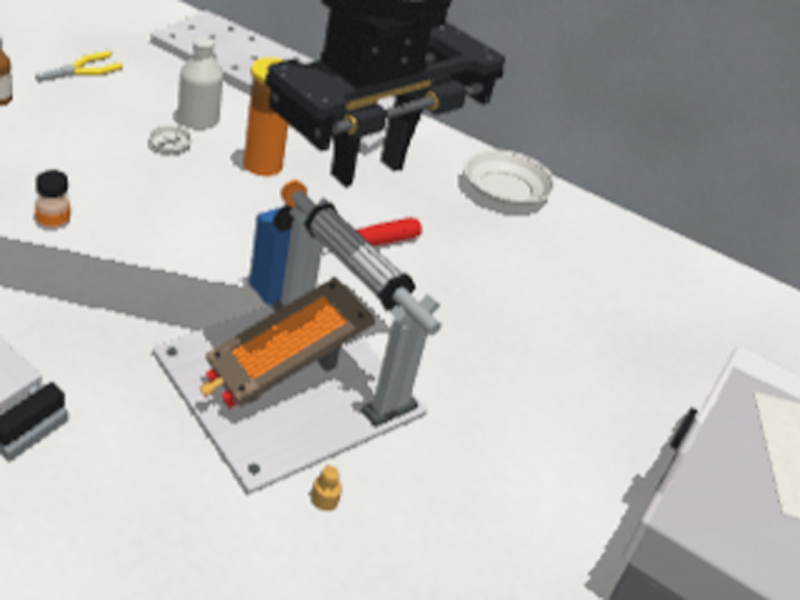

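The side view shows the roller in both Vs with its orange wheel at (293,192) over the drive side. The frame is on the rest with its knob beyond the stops at (210,385), the bystanders look undisturbed, and the gripper is clear. Handing in.

```bash
python3 -c "
from h import *
print(robot.finish_job(),robot.read_time())"
```

```text
the job is handed in; nothing more can be done
the job is handed in; nothing more can be done
```

I handed the job in after about 47 s, with no verdict shown: the roller is level in both Vs with its orange wheel on the drive side, and the frame is centred against the red stops, tilted about 0.025 rad (limit 0.06) by what looks like a 3 mm raised pad on the rib.

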